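Register a fingerboard blank in the drilling jig and clamp it

TASK

Push the black fingerboard blank lying in the jig until its long edge sits flush along the whole aluminium fence and its end is home against the brass end stop. Then turn the red star wheel counter-clockwise, spoke after spoke, until its cam holds the blank tight in that place, firm but without the cam crushing the wood, and let go. Leave the other things on the bench where they are.

Things in the scene. Friction and masses are not known exactly. Their poses are not given: they have to be found in the camera images.
- jig: Drilling jig: plywood board 220 (x) x 380 (y) x 18 mm fixed on the bench, with an aluminium fence bar on it (310 mm long in y, 25 wide, 24 high above the board). Origin: centre of the board's underside; x points square to the fence, towards it; y along it towards the end stop. The fence face to meet is the plane x = +40 mm; the board's top is z = 18 mm. Place and yaw vary.
- end_stop: Brass end stop fixed on the board next to the fence, 34 (x) x 20 (y) x 26 mm high, axes as the jig's. Origin: centre of its underside, on the board's top, at jig x = 23 mm. The face that the blank's end must meet is at its y = -10 mm. Where along the fence it is fixed varies.
- blank: Loose black ebony fingerboard blank, 42 (x) x 240 (y) x 18 mm, about 0.2 kg, with a thin pale line along its top. It lies flat on the board between the clamp and the fence, a few mm off the fence, up to 4 degrees askew and 15 to 40 mm short of the end stop. Origin: centre of its underside; when registered its axes are parallel to the jig's.
- blank_corner_stop (a point): Corner of the blank (half-way up) between its fence edge and its end nearest the end stop: blank x = +21, y = +120, z = +9 mm.
- blank_corner_free (a point): Corner of the blank (half-way up) between its fence edge and its other end: blank x = +21, y = -120, z = +9 mm.
- clamp: Cam clamp fixed on the board, beside the blank away from the fence; carries star wheel and steel cam. Origin: on the wheel's axis at the board's top, at jig x -25 to -30 mm, y within 12 mm of 0; axes as the jig's. The cam disc, radius 18 mm, 4 to 17 mm above the board, has its centre 14 mm off the axis; it starts turned away from the blank.
- wheel_hub (a point): Centre of the red star wheel, on its vertical axis, 37 mm above the board's top. Four round spokes at this height, 12 mm thick, with 16 mm ball ends, reach 61 mm from the axis; their underside is 29 to 31 mm above the board, so they pass above blank and fence.
- star_wheel (a joint): Angle of the star wheel (rad), counter-clockwise from above positive, 0 to 4.5, starts at 0 to 0.6. Spoke k lies at k x pi/2 + this value from the clamp's x axis. Turning freely takes 0.13 N m. How the cam is set on the wheel differs each time: it meets a registered blank anywhere from 2.2 to 3.6, so feel for it; 9 to 15 N at a spoke's end (50 mm out) makes it tight. It stays where it is left.
- drill_bush: Brass drill bush, ring 26 mm wide and 20 mm high, on the board behind the fence. Leave alone. Origin: its underside.
- ebony_offcut: Small ebony offcut 30 x 45 x 14 mm on the board's front edge. Leave alone. Origin: its underside.
- file_jar: Glass jar with files, 72 mm wide, about 190 mm high, on the left. Leave alone. Origin: its underside.
- finger_plane: Small green plane, 110 mm long, 50 mm high, on the right. Leave alone. Origin: its underside.
- chisel: Chisel lying on the right, 240 mm long. Leave alone. Origin: its underside.
- dust_brush: Brush lying on the left. Leave alone. Origin: its underside.
- glue_tin: Copper tin, 70 mm wide, 50 mm high, at the far left. Leave alone. Origin: its underside.
There are look-alikes about, which are no part of the job. Leave any blue look-alike of the blank alone.

How it is judged:
By the outcome, as a careful person would: the job done as asked, in the order asked, and still so for the second after the job is handed in, with the robot touching nothing.
It also fails if it takes over 72 s, if anything falls off the work surface, if the arm or the gripper's body presses on something with over 40 N, if the wrist force passes 120 N, or if a joint passes its speed limit or range.

ROBOT

A 6-joint arm with a two-finger parallel gripper is mounted at the origin on the work surface. World frame = base frame: x ahead of the robot, y to its left, z up, the work surface at z = 0. Lengths are in m, angles in rad, forces in N, time in s.
With the tool pointing down it reaches from about 0.325 to 0.9 m from the base axis. Payload 6.1 kg.
Tool frame: the origin (TCP) lies between the finger pads; the fingertips stand manip.tips_ahead ahead of it and the grasp point (between the pads) lies 8 mm behind it (manip.tips_ahead is the distance from the TCP to the fingertips, in m); z points along the fingers, x is the direction in which the jaws open and shut, and the axes are right-handed (so a half turn about z gives the same grasp; the last joint's range is limited). The gripper opens to 87 mm and grips with 3 to 60 N. Pads are 19 mm wide; open, the fingers measure 117 mm over their backs; the gripper's body (75 mm by 190 mm) begins 51 mm behind the grasp point.
Start: joints at [-1.24, 0.22, 1.526, -0, 1.395, -0.126], TCP at [0.276, -0.561, 0.234] pointing down, gripper open.
Joint ranges: [-2.98, 2.98], [-0.91, 2.08], [0.09, 2.57], [-1.24, 4.39], [0.2, 2.65], [-2.68, 2.68]. Speed limits (rad/s): [2.57, 2.57, 3.01, 3.14, 3.14, 3.14].

INTERFACE

Orientations are given as [roll, pitch, yaw] about the fixed x, y, z axes, in that order (R = Rz(yaw) Ry(pitch) Rx(roll)).
In Python, from bench import manip, snapshot gives the robot as it stands. Calls block until the motion is done:
- manip.reach(position, orientation): joint-space move of the TCP to a pose.
- manip.move_l(position, orientation=None, velocity=0.15, guard=None): straight line of the TCP; orientation=None keeps the orientation; velocity is the mean speed in m/s. With guard (N) it stops when the force on the tool has changed by that much, and returns True; else False.
- manip.set_joints(angles): joint-space move.
- manip.grip(opening): finger opening in m; the grip force is fixed at half the most; returns when the fingers have stopped.
- manip.pause(seconds).
- manip.solve_ik(position, orientation): joint angles nearest the present ones, or None.
- manip.read_state(): the state.
- snapshot(name): name is "side" or "top" or "wrist"; returns a dict with "image" (420x560x3 uint8, red, green, blue), "fov_y" (degrees; the focal length in pixels is half the picture's height over the tangent of half this angle, whatever the lens; pixels are square), "cx", "cy" (the principal point, pixels), "distortion" ([k1, k2, p1, p2, k3] as OpenCV has them; the pictures are not rectified), "pose" (4x4, takes a point from camera to world coordinates); the wrist camera has in their place "hand_eye" (4x4, takes a point from camera to tool coordinates, whose origin is the TCP and whose axes are the tool frame's). Camera axes: x right, y up, looking along -z (the intrinsics and any distortion apply to the point x, -y, -z); pixel columns grow to the right and rows downward; lengths in m; the calibration is good to about 2 mm. A picture is of the moment at which its call begins: read the wrist's pose just before it. There is no depth.
A pose or a line that the arm cannot do raises manip.Unreachable and nothing moves.
- manip.close_job(): hands the job in, once; it reports no verdict.
The state is a dict: "t": time; "joint_positions": joint angles; "qd": joint speeds; "effort": joint torques, N m; "eef_pos": TCP position; "orientation": TCP orientation; "ft_force": force on the tool from outside, world axes, zero at the start; "ft_torque": the same for the moment, N m; "gripper_width": finger opening in m.
Only numpy, scipy, OpenCV 4.12 (cv2) and the standard library are available. Lean on these libraries where they do the work, as an engineer would, in place of code of your own. Each camera call takes 0.05 s, during which the arm holds its last target.

## Working session

There is one attempt and no reset: what is moved stays moved. The work goes in short steps, each a Python script; the robot and the scene stay as the last script left them, time stands still between calls to the robot, and variables do not carry over. Pictures are saved under pics/ and viewed, and the job is handed in when it is done.

```bash
ls; mkdir -p pics
python3 - <<'E'
from bench import manip, snapshot
import cv2
print(manip.read_state(), manip.tips_ahead)
for n in ["side","top","wrist"]:
    s=snapshot(n); cv2.imwrite(f"pics/{n}0.png",s["image"][:,:,::-1])
    print(n,{k:v for k,v in s.items() if k!="image"})
E
```

```text
pics
{'t': 0.0, 'joint_positions': array([-1.24011399e+00,  2.21193871e-01,  1.52765084e+00, -1.20051893e-05,
        1.39472093e+00, -1.26084962e-01]), 'qd': array([0.00220051, 0.00070525, 0.0009535 , 0.00016945, 0.00014783,
       0.00122806]), 'effort': array([-3.61021612e-04, -4.94621408e+01, -3.87373173e+01,  6.98340917e-02,
        5.72683581e-02, -1.44091273e-04]), 'eef_pos': array([ 0.27545293, -0.56033123,  0.23243621]), 'orientation': array([-3.14135627e+00,  1.95881022e-03, -1.11402669e+00]), 'ft_force': array([ 0.30577098,  0.73629178, -0.24262194]), 'ft_torque': array([ 0.00227093, -0.03378272,  0.01772112]), 'gripper_width': 0.08708292839921083} 0.011
side {'fov_y': 56.8885228474456, 'cx': 273.8785999144626, 'cy': 211.00075715576162, 'distortion': array([0.00279358, 0.        , 0.        , 0.        , 0.        ]), 'pose': array([[-0.96339136,  0.19511162, -0.18387099,  0.25855091],
       [-0.26796944, -0.72209925,  0.63778135,  0.71170327],
       [-0.00833456,  0.66370485,  0.74794813,  0.95027786],
       [ 0.        ,  0.        ,  0.        ,  1.        ]])}
top {
[... 238 characters left out ...]
   [-0.99975535,  0.01063512, -0.01939416, -0.02066922],
       [-0.01846807,  0.08117262,  0.99652894,  0.9676786 ],
       [ 0.        ,  0.        ,  0.        ,  1.        ]])}
wrist {'fov_y': 65.15201450659208, 'cx': 284.41912581773, 'cy': 211.1024322781789, 'distortion': array([0.00136803, 0.        , 0.        , 0.        , 0.        ]), 'hand_eye': array([[ 9.99999970e-01,  2.45806410e-04, -1.08740110e-05,
        -4.45668973e-05],
       [ 2.33530998e-04, -9.62120941e-01, -2.72622892e-01,
        -7.35522227e-02],
       [-7.74745681e-05,  2.72622881e-01, -9.62120969e-01,
        -1.51288885e-01],
       [ 0.00000000e+00,  0.00000000e+00,  0.00000000e+00,
         1.00000000e+00]])}
```

View pics/top0.png

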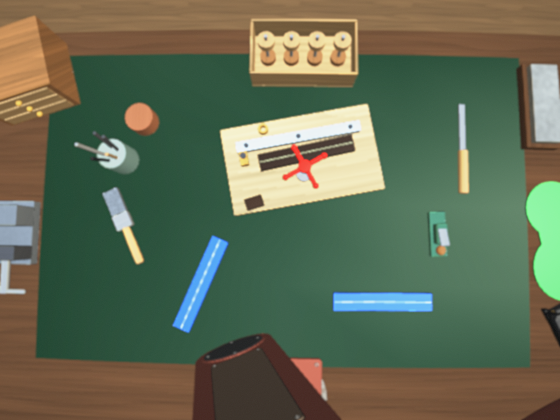

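View pics/side0.png

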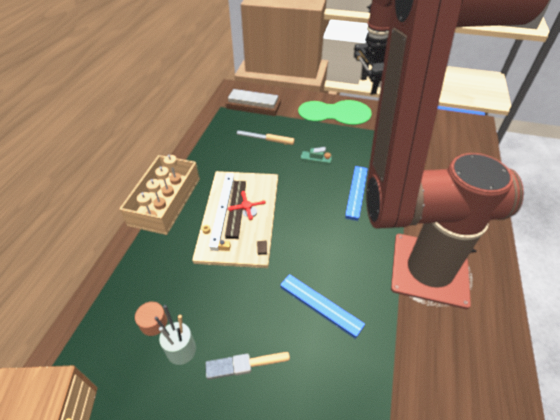

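Top view: the black blank with a pale line runs (258,160)-(355,146) beside the white fence. The brass stop is at (244,160), the red wheel at (305,167), the offcut at (254,202) and the bush at (264,129). Possible mix-ups for the blank are the two blue blanks, (200,284) and (383,302), and the black offcut at (254,202). I choose the black bar at (306,153) in the jig and will check it with a close wrist picture.

```bash
cat > h.py <<'E'
from bench import manip, snapshot
import numpy as np, cv2
from scipy.spatial.transform import Rotation as R
def rpy(o): return R.from_euler('xyz',o).as_matrix()
def tcpT(st=None):
    st=st or manip.read_state(); T=np.eye(4); T[:3,:3]=rpy(st["orientation"]); T[:3,3]=st["eef_pos"]; return T
def shot(n,fn=None):
    T=tcpT(); s=snapshot(n)
    P = s["pose"] if n!="wrist" else T@s["hand_eye"]
    s["P"]=P
    if fn: cv2.imwrite(f"pics/{fn}.png",s["image"][:,:,::-1]); np.savez(f"pics/{fn}.npz",P=P,fov=s["fov_y"],c=[s["cx"],s["cy"]],d=s["distortion"],img=s["image"])
    return s
class Cam:
    def __init__(s,fn):
        z=np.load(f"pics/{fn}.npz"); s.P=z["P"]; s.img=z["img"]; f=210/np.tan(np.radians(float(z["fov"])/2))
        s.K=np.array([[f,0,z["c"][0]],[0,f,z["c"][1]],[0,0,1]]); s.d=z["d"]
    def w(s,uv,z):
        uv=np.array(uv,float).reshape(-1,1,2); n=cv2.undistortPoints(uv,s.K,s.d)[:,0]
        r=np.c_[n[:,0],-n[:,1],-np.ones(len(n))]@s.P[:3,:3].T; o=s.P[:3,3]
        return o+r*((z-o[2])/r[:,2])[:,None]
    def p(s,X):
        X=np.atleast_2d(X); c=(X-s.P[:3,3])@s.P[:3,:3]; c=c*[1,-1,-1]
        return cv2.projectPoints(c,np.zeros(3),np.zeros(3),s.K,s.d)[0][:,0]
E
python3 - <<'E'
from h import *
shot("top","top1"); c=Cam("top1")
x=c.w([[221,130],[368,105],[383,187],[235,213],[305,167]],0.018); print(x)
ctr=x[:4].mean(0);print(ctr, np.degrees(np.arctan2(*(x[0]-x[1])[1::-1])))
i=cv2.resize(c.img[90:225,205:400],None,fx=4,fy=4,interpolation=3); cv2.imwrite("pics/topcrop.png",i[:,:,::-1])
E
```

```text
[[ 0.66559081  0.1536789   0.018     ]
 [ 0.73344417 -0.2180903   0.018     ]
 [ 0.52405904 -0.25329017  0.018     ]
 [ 0.4554074   0.11316999  0.018     ]
 [ 0.57230318 -0.059311    0.018     ]]
[ 0.59462535 -0.05113289  0.018     ] 100.3434739647352
```

View pics/topcrop.png

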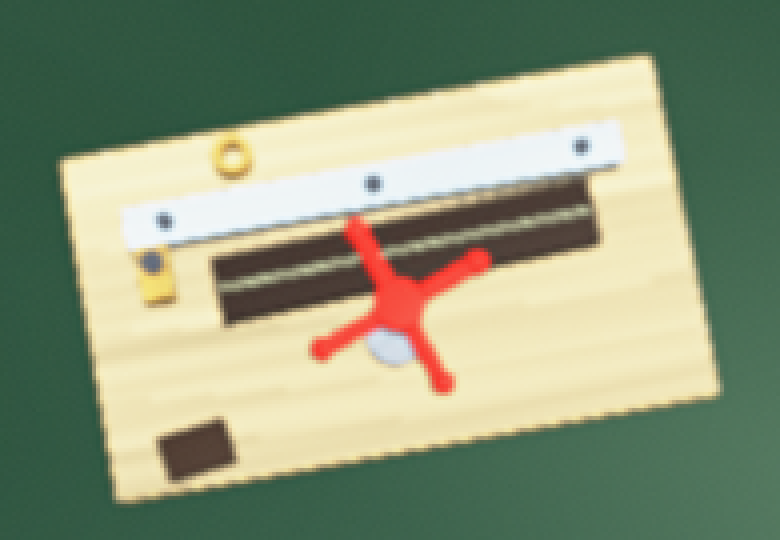

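Run:
```python
from h import *
yaw=np.radians(100.3)
ctr=np.array([.595,-.051]); ex=np.array([np.cos(yaw-np.pi/2),np.sin(yaw-np.pi/2)])
p=ctr-0.03*ex
print(manip.reach([p[0],p[1],0.24],[np.pi,0,yaw]))
manip.pause(0.2)
st=manip.read_state();print(st["t"],st["joint_positions"],st["ft_force"])
shot("wrist","w1")
c=Cam("w1"); cv2.imwrite("pics/w1x.png",cv2.resize(c.img,None,fx=1.42,fy=1.42,interpolation=3)[:,:,::-1])
```

```text
False
2.4917 [-2.39191747e-01  8.13573378e-02  1.66968826e+00 -7.57986609e-05
  1.39065707e+00 -1.98852517e+00] [ 0.23271696 -0.19219381 -0.00315646]
```

View pics/w1x.png

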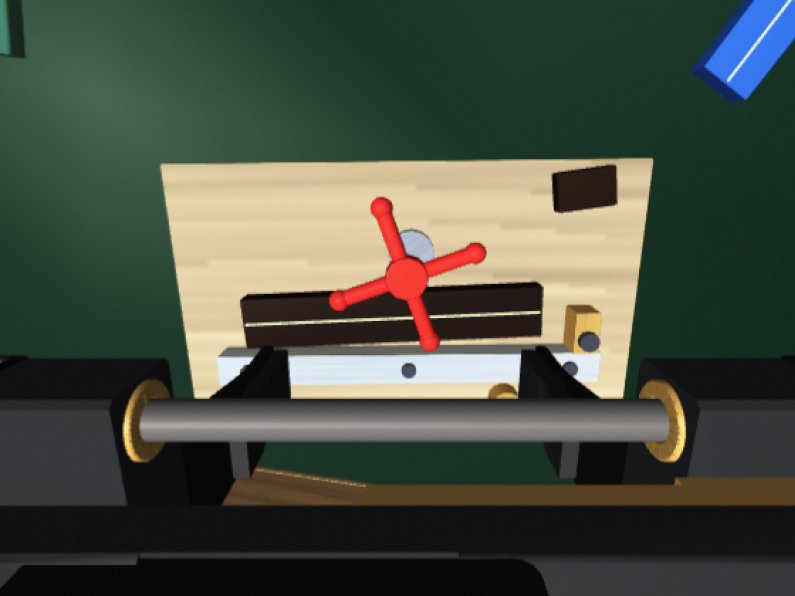

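Run:
```python
from h import *
yaw=np.radians(100.3)
ctr=np.array([.595,-.051]); ex=np.array([np.cos(yaw-np.pi/2),np.sin(yaw-np.pi/2)])
p=ctr-0.09*ex
print(manip.move_l([p[0],p[1],0.20],velocity=0.1))
manip.pause(0.2)
print(manip.read_state()["t"])
shot("wrist","w2")
c=Cam("w2"); cv2.imwrite("pics/w2x.png",cv2.resize(c.img,None,fx=1.42,fy=1.42,interpolation=3)[:,:,::-1])
```

```text
False
3.6167
```

View pics/w2x.png

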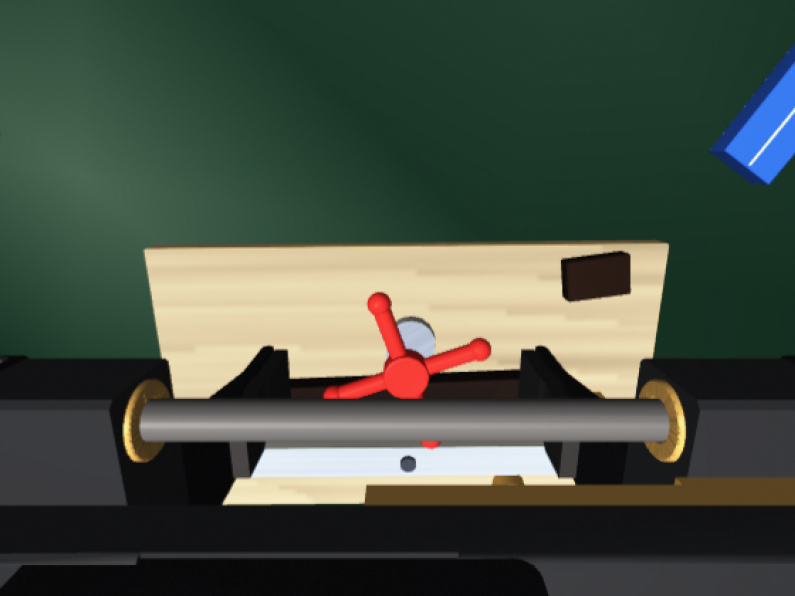

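Wrong way: the jig moved under the gripper's crossbar. I'll move the camera further out past the fence.

Run:
```python
from h import *
yaw=np.radians(100.3)
ctr=np.array([.595,-.051]); ex=np.array([np.cos(yaw-np.pi/2),np.sin(yaw-np.pi/2)])
p=ctr+0.03*ex
print(manip.move_l([p[0],p[1],0.20],velocity=0.15))
manip.pause(0.2)
print(manip.read_state()["t"])
shot("wrist","w3")
c=Cam("w3"); cv2.imwrite("pics/w3x.png",cv2.resize(c.img,None,fx=1.42,fy=1.42,interpolation=3)[:,:,::-1])
```

```text
False
4.8167
```

View pics/w3x.png

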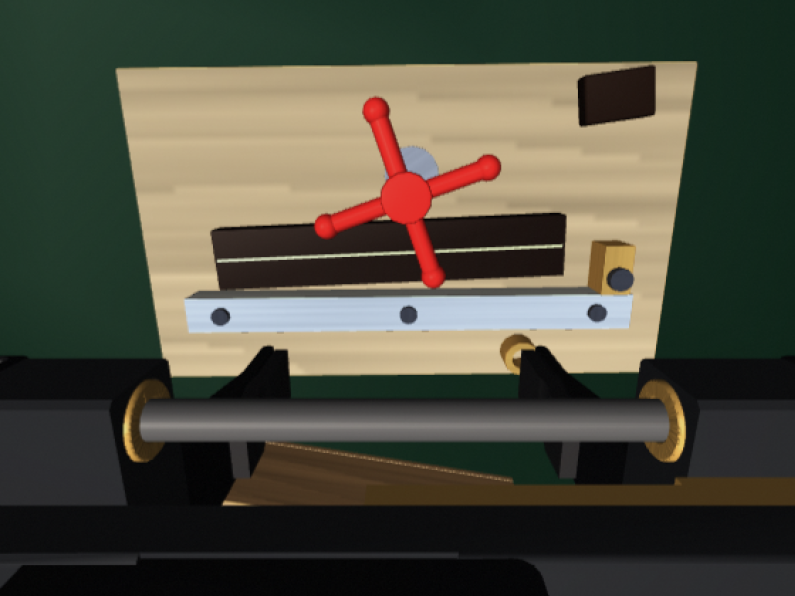

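Run:
```python
from h import *
c=Cam("w3")
def g(x0,y0,w,h,f,n):
    i=cv2.resize(c.img[y0:y0+h,x0:x0+w],None,fx=f,fy=f,interpolation=cv2.INTER_CUBIC).copy()
    for x in range((x0//20+1)*20,x0+w,20): cv2.putText(i,str(x),(int((x-x0+.5)*f)-12,10),0,.38,(255,255,0),1); cv2.line(i,(int((x-x0+.5)*f),12),(int((x-x0+.5)*f),20),(255,255,0),1)
    for y in range((y0//20+1)*20,y0+h,20): cv2.putText(i,str(y),(0,int((y-y0+.5)*f)+4),0,.38,(255,255,0),1); cv2.line(i,(26,int((y-y0+.5)*f)),(34,int((y-y0+.5)*f)),(255,255,0),1)
    cv2.imwrite(f"pics/{n}.png",i[:,:,::-1])
g(70,40,200,150,4,"c1a");g(120,130,200,150,4,"c1b");g(300,110,200,150,4,"c1c")
```

```text
(no output)
```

View pics/c1b.png

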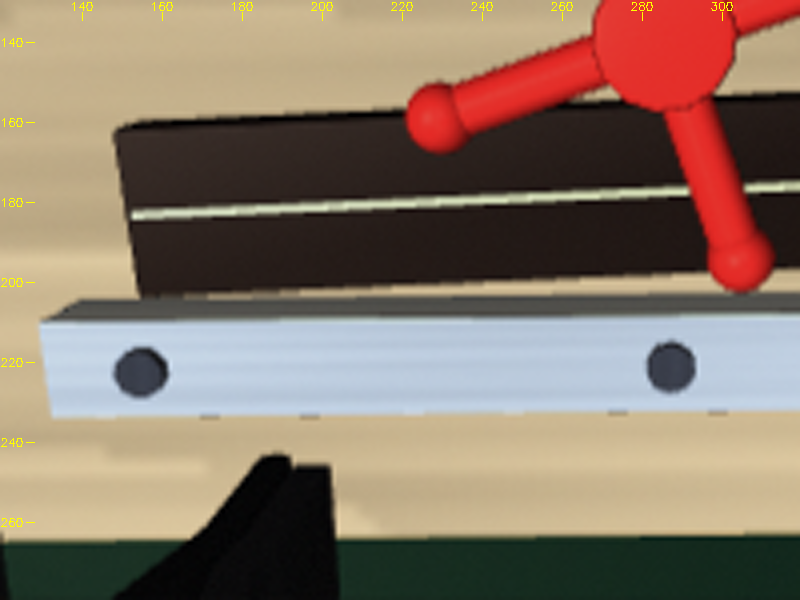

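View pics/c1c.png

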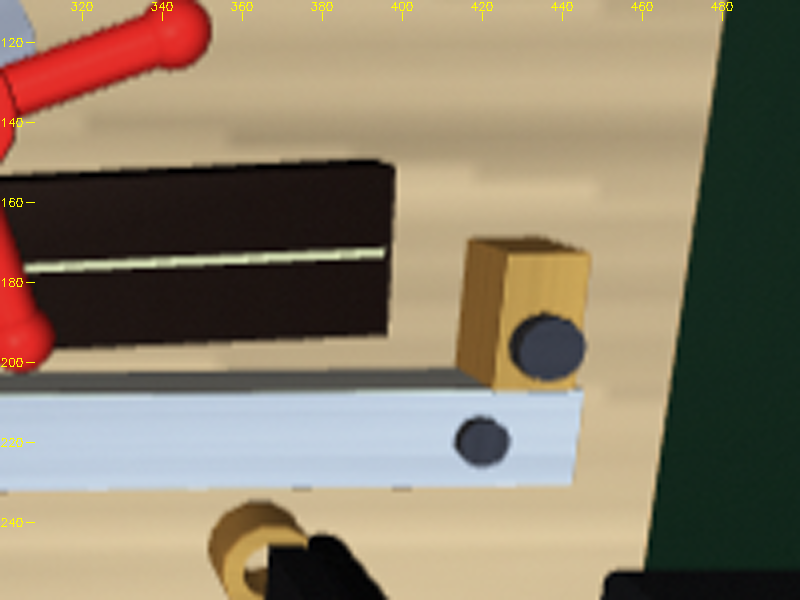

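```bash
cat > meas.py <<'E'
from h import *
c=Cam("w3")
F=c.w([[130,210],[445.2,207]],.042); d=F[1]-F[0]; L=np.linalg.norm(d); ey=d[:2]/L; ex=np.array([ey[1],-ey[0]])
print("fence len",L,"yaw",np.degrees(np.arctan2(ex[1],ex[0])))
B=c.w(np.array([[117,69],[697,62]])/1.42,.018); b=c.w([[132.5,233.7],[442.5,230.7]],.042)
print("board front len",np.linalg.norm(B[1]-B[0]), "fence width",(b-F)[:,:2]@ex, "yaw board",np.degrees(np.arctan2(*(B[1]-B[0])[1::-1]))-90)
fm=(F[0]+F[1])[:2]/2; bm=(B[0]+B[1])[:2]/2
print("fence face - board front edge along x (exp .150):",(fm-bm)@ex)
# origin: fence face x=.04; y from board front-edge centre
O=fm-.04*ex; O=O+ey*((bm-O)@ey)
print("O",O,"ex",ex)
J=lambda w:np.c_[(w[:,:2]-O)@ex,(w[:,:2]-O)@ey]*1000
print("fence",J(F)); 
bl=J(c.w([[149.5,162.7],[154.5,203.7],[398.2,150.7],[396.2,193.2]],.036)); print("blank",bl)
print("stop face",J(c.w([[426.5,172.5],[422.7,206.5]],.044)))
print("balls",J(c.w([[229.5,159],[304.5,194],[342.5,117.5],[264.3,77]],.055)), "hub(top~.063)",J(c.w([[285.7,142]],.055)))
E
python3 meas.py
```

```text
fence len 0.30772080695437676 yaw 10.834941092798992
board front len 0.37692648239321813 fence width [0.02454999 0.02442714] yaw board 10.89054530489119
fence face - board front edge along x (exp .150): 0.14878456161870643
O [ 0.59349508 -0.0489259 ] ex [0.9821728  0.18798031]
fence [[  40.         -154.09714086]
 [  40.          153.62366609]]
blank [[  -5.13899333 -131.88947578]
 [  35.41062221 -131.87240775]
 [ -14.14278957  105.29988646]
 [  27.11501588  106.81607337]]
stop face [[  5.62232361 130.89576212]
 [ 38.7338494  130.78716932]]
balls [[-10.14252737 -51.9039967 ]
 [ 22.69250845  15.61064298]
 [-44.96017862  48.11871991]
 [-78.35850601 -18.85009601]] hub(top~.063) [[-24.60615568  -1.34131426]]
```

```bash
cat >> h.py <<'E'
O=np.array([0.59349508,-0.0489259]); A=np.radians(10.86); EX=np.array([np.cos(A),np.sin(A)]); EY=np.array([-EX[1],EX[0]])
YAW=np.pi/2+A
def W(x,y,z): p=O+EX*x/1000+EY*y/1000; return [p[0],p[1],.018+z/1000+manip.tips_ahead]   # jig mm; z = tip height over board
def mv(x,y,z,v=0.15,guard=None,yaw=None):
    r=manip.move_l(W(x,y,z),[np.pi,0,YAW if yaw is None else yaw],velocity=v,guard=guard); return r
def js():
    s=manip.read_state(); e=s["eef_pos"][:2]-O; f=s["ft_force"]
    return np.round([s["t"],e@EX*1000,e@EY*1000,(s["eef_pos"][2]-.018-manip.tips_ahead)*1000,f[:2]@EX,f[:2]@EY,f[2]],2)
E
python3 - <<'E'
from h import *
manip.grip(0.0)
manip.reach(W(13,-160,80),[np.pi,0,YAW]); print(js())
mv(13,-160,6,.12); print(js())
r=mv(13,-95,6,.03,guard=6); print(r,js())
mv(13,-104 if 0 else js()[2]-8,6,.05)
shot("wrist","w4"); cv2.imwrite("pics/w4x.png",cv2.resize(Cam("w4").img,None,fx=1.42,fy=1.42)[:,:,::-1]); print(js())
E
```

```text
[   7.15   13.49 -159.42   80.58   -0.63   -0.52    0.97]
[   7.92   13.69 -160.1     6.82   -0.26    1.13    0.65]
True [ 9.2800e+00  1.2980e+01 -1.1834e+02  5.9800e+00  1.1000e-01 -1.9600e+00
  1.0000e+00]
[ 9.6400e+00  1.2730e+01 -1.2635e+02  5.6500e+00 -2.0000e-02 -2.6000e-01
  6.9000e-01]
```

View pics/w4x.png

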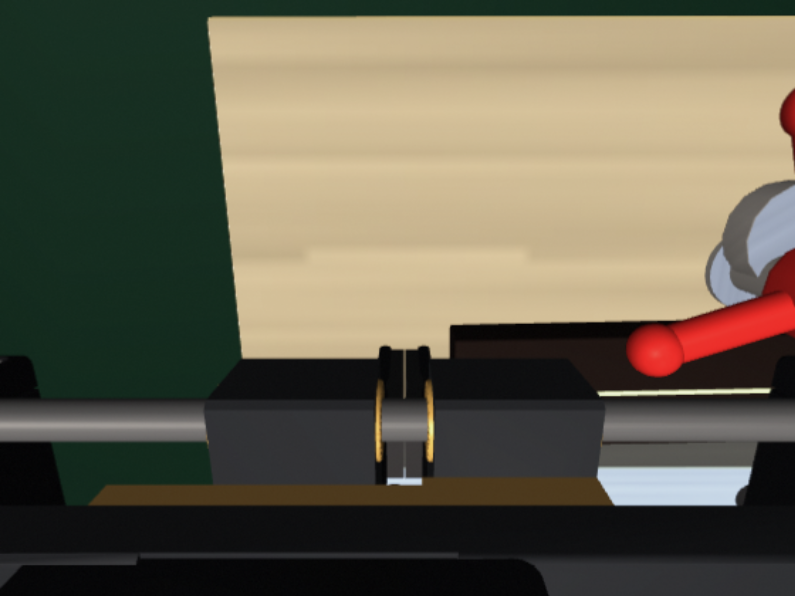

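Run:
```python
from h import *
def push(y,x0=-35):
    mv(x0,y,65,.3); mv(x0,y,6,.2)
    r=mv(5,y,6,.04,guard=7); print("edge",y,r,js())
    mv(js()[1]-8,y,6,.1); mv(js()[1],y,65,.25)
mv(13,-126,65,.25)
push(-90); push(95); push(-90)
print(js())
mv(40,-90,120,.3); mv(40,10,175,.25)
manip.pause(.1)
shot("wrist","w5"); print(js())
c=Cam("w5"); cv2.imwrite("pics/w5x.png",cv2.resize(c.img,None,fx=1.42,fy=1.42)[:,:,::-1])
```

```text
edge -90 True [ 11.46 -12.71 -89.68   5.58  -1.19  -0.42   1.66]
edge 95 True [ 1.394e+01 -1.228e+01  9.497e+01  5.750e+00 -6.800e-01  4.000e-02
 -3.500e-01]
edge -90 True [ 1.642e+01 -1.213e+01 -8.994e+01  5.680e+00  4.000e-02  5.000e-02
  9.000e-02]
[ 1.706e+01 -1.899e+01 -9.071e+01  6.700e+01  2.000e-01 -4.000e-02
 -4.000e-02]
[ 18.24  38.97   8.74 173.21  -0.21   0.44   0.81]
```

View pics/w5x.png

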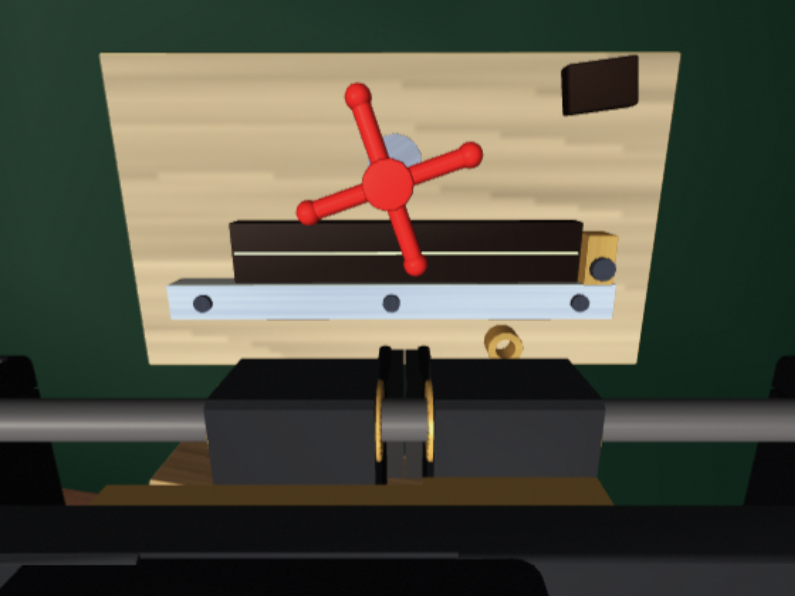

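Run:
```python
from h import *
c=Cam("w5")
a=cv2.resize(c.img[150:215,370:450],None,fx=8,fy=8,interpolation=2); b=cv2.resize(c.img[150:215,150:230],None,fx=8,fy=8,interpolation=2)
cv2.imwrite("pics/w5c.png",cv2.resize(np.vstack([a,b]),None,fx=.57,fy=.57)[:,:,::-1])
```

```text
(no output)
```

View pics/w5c.png

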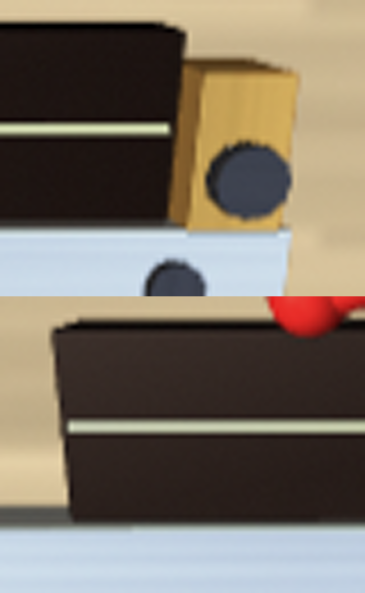

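```bash
cat >> h.py <<'E'
H=np.array([-27.7,-1.75])
def fp(a,t,r=51):   # finger centre (jig mm) for spoke at angle a, finger t mm behind spoke's axis
    c,s=np.cos(a),np.sin(a); return H+np.array([r*c+t*s, r*s-t*c])
def mf(a,t,z,v=.1,guard=None):
    x,y=fp(a,t); return mv(x,y,z,v,guard,yaw=a+A)
def force(n=4):
    v=[]
    for i in range(n): manip.pause(.015); v.append(js())
    return np.mean(v,0)
def tang(f,b,a): # force the finger exerts along ccw tangent, and radial
    g=-(f-b)[4:6]; return g@[-np.sin(a),np.cos(a)], g@[np.cos(a),np.sin(a)]
E
python3 - <<'E'
from h import *
D=np.pi/180
mv(20,-135,65,.35); mv(20,-135,6,.25); r=mv(20,-95,6,.04,guard=8); print("end",r,js())
mv(20,-130,6,.1); mv(20,-130,65,.25)
mv(-25,95,65,.35); mv(-25,95,6,.2); r=mv(5,95,6,.04,guard=7); print("edge",r,js()); mv(-25,95,6,.1); mv(-25,95,75,.25)
a=-71*D
x,y=fp(a,25); manip.reach(W(x,y,75),[np.pi,0,a+A]); print(js())
mf(a,25,26,.2); b=force(); print("bias",b)
for a in np.arange(-71,26,12)*D:
    r=mf(a,17.5,26,.08,guard=14); f=js(); print(round(a/D),r,f,np.round(tang(f,b,a),2))
    if r: break
shot("wrist","w6"); shot("top","t6")
i=np.hstack([Cam("w6").img, Cam("t6").img]); cv2.imwrite("pics/w6x.png",cv2.resize(Cam("w6").img,None,fx=1.42,fy=1.42)[:,:,::-1]); print(js())
cv2.imwrite("pics/t6c.png",cv2.resize(Cam("t6").img[90:225,205:400],None,fx=4,fy=4,interpolation=3)[:,:,::-1])
E
```

```text
end True [ 1.9880e+01  2.0350e+01 -1.1783e+02  6.7300e+00 -1.1000e-01 -1.4900e+00
  1.0200e+00]
edge True [ 22.23 -12.31  94.93   6.34   0.11  -0.92  -0.61]
[ 25.11 -34.89 -57.83  74.61   0.63   0.38   0.43]
bias [ 25.5425 -34.595  -58.045   26.395    0.125   -0.695    0.505 ]
-71 False [ 25.82 -26.33 -55.91  27.34   0.14  -0.54   0.11] [-0.06  0.14]
-59 False [ 2.618e+01 -1.618e+01 -5.457e+01  2.633e+01  1.600e-01 -1.200e-01
  2.000e-02] [-0.33  0.47]
-47 False [ 26.53  -5.67 -51.12  26.14  -0.65  -0.58  -0.75] [0.49 0.61]
-35 False [ 26.89   4.01 -45.41  26.06  -0.19  -1.34  -0.88] [ 0.71 -0.11]
-23 False [ 27.25  12.35 -37.78  26.06   0.11  -0.76  -0.24] [ 0.07 -0.01]
-11 False [ 2.761e+01  1.890e+01 -2.856e+01  2.602e+01  2.000e-02 -5.100e-01
  2.800e-01] [-0.16  0.14]
1 False [ 27.97  23.4  -18.27  26.    -0.05   0.15   0.76] [-0.85  0.16]
13 False [28.32 25.75 -7.32 25.98  0.17 -0.9   0.77] [0.21 0.  ]
25 False [28.68 25.78  3.91 26.01 -0.31 -0.92 -0.09] [0.02 0.49]
[28.78 25.73  3.89 25.91  0.58  0.2   0.07]
```

View pics/w6x.png

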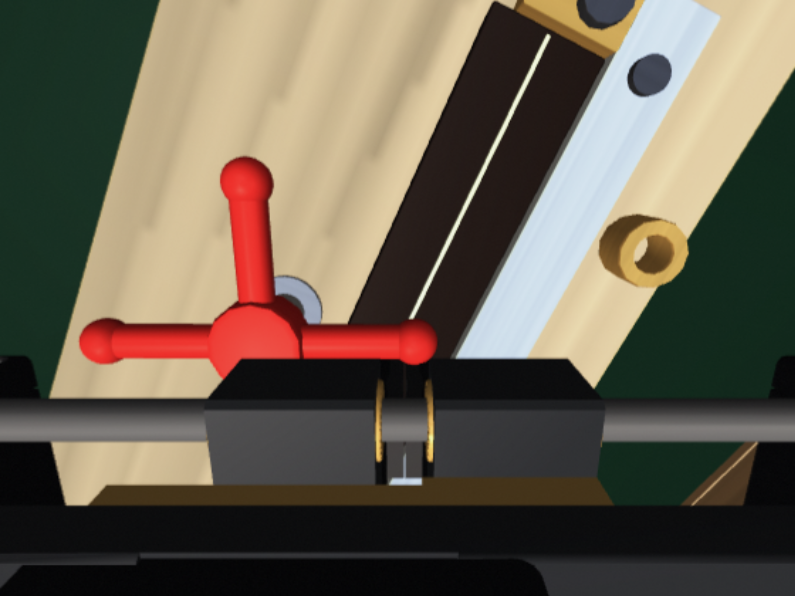

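View pics/t6c.png

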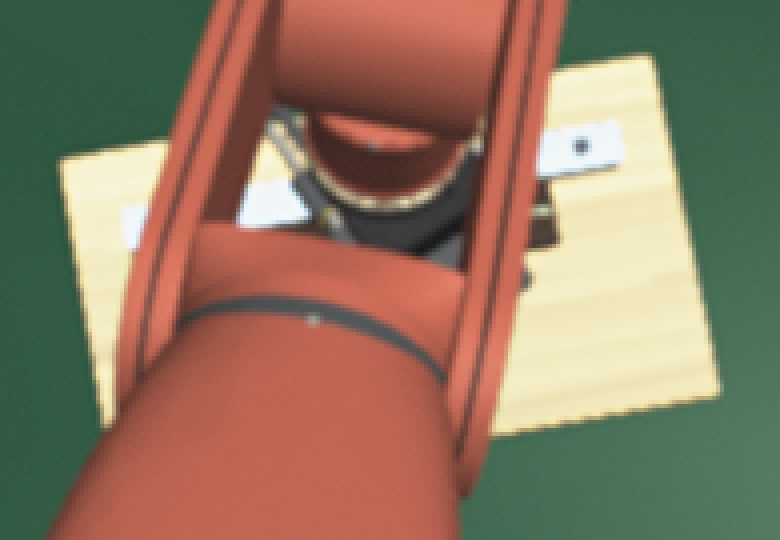

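```bash
cat > sweep.py <<'E'
from h import *
import sys
a0,a1,step,v,g=map(float,sys.argv[1:6])
D=np.pi/180
mf(js_a:=float(sys.argv[6])*D,24,26,.15)   # back off from the present spoke
mf(js_a,24,62,.25)
x,y=fp(a0*D,25); manip.move_l(W(x,y,62),[np.pi,0,a0*D+A],velocity=.3)
mf(a0*D,25,26,.2); b=force(); np.save("bias.npy",b); print("bias",b)
for a in np.arange(a0,a1+.1,step)*D:
    r=mf(a,17.5,26,v,guard=g); f=js(); print(round(a/D,1),r,f,np.round(tang(f,b,a),2))
    if r:
        f=force(); print("settled",f,np.round(tang(f,b,a),2)); break
E
python3 sweep.py -65 27 8 .045 6 25
```

```text
bias [ 31.415  -29.12   -58.2175  25.8175   0.4625  -0.1675   0.2525]
-65.0 False [ 3.176e+01 -2.116e+01 -5.543e+01  2.685e+01  3.000e-02 -7.200e-01
 -6.100e-01] [ 0.63 -0.32]
-57.0 False [ 32.08 -14.53 -54.14  26.16  -0.56   0.08   0.6 ] [0.72 0.76]
-49.0 False [ 32.39  -7.45 -51.9   26.04  -0.6   -1.05   1.1 ] [1.38 0.03]
-41.0 False [ 3.271e+01 -6.500e-01 -4.858e+01  2.607e+01  1.000e-02 -1.840e+00
  7.400e-01] [ 1.56 -0.76]
-33.0 False [ 33.02   5.58 -44.25  26.05   0.68  -1.    -0.15] [ 0.58 -0.64]
-25.0 False [ 33.34  11.1  -39.09  26.02   0.98  -1.74  -0.64] [ 1.21 -1.13]
-17.0 True [ 33.58  15.46 -34.78  25.89  -0.07  -2.84   1.46] [ 2.71 -0.27]
settled [ 3.36250e+01  1.53900e+01 -3.47675e+01  2.57875e+01 -2.75000e-02
 -2.00750e+00  1.42500e+00] [ 1.9  -0.07]
```

```bash
cat > tight.py <<'E'
from h import *
import sys
D=np.pi/180
b=np.load("bias.npy")
def alpha():
    s=js(); p=s[1:3]-H; return np.degrees(np.arctan2(p[1],p[0])-np.arctan2(-17.5,51))
g=float(sys.argv[1]); da=float(sys.argv[2]); v=float(sys.argv[3]); n=int(sys.argv[4])
a=alpha()
for i in range(n):
    a0=a; a=a+da
    r=mf(a*D,17.5,26,v,guard=g); f=js(); print(round(a,2),r,"alpha",round(alpha(),2),f[0],np.round(tang(f,b,a*D),2),f[6])
    if r:
        f=force(); print("settled",np.round(f,2),np.round(tang(f,b,a*D),2),round(alpha(),2)); break
E
python3 tight.py 7 3 .015 3
```

```text
-15.53 True alpha -18.44 33.87 [2.19 0.44] 1.28
settled [ 33.91  15.57 -34.79  25.64  -0.48  -2.63   1.55] [2.63 0.25] -18.46
```

Run:
```python
from h import *
D=np.pi/180; b=np.load("bias.npy")
def alpha():
    s=js(); p=s[1:3]-H; return np.degrees(np.arctan2(p[1],p[0])-np.arctan2(-17.5,51))
a=-18.3
for i in range(9):
    r=mf(a*D,17.5,26,.01,guard=10); f=force(3); t=tang(f,b,a*D); print(round(a,2),r,"alpha",round(alpha(),2),f[0],np.round(t,2))
    if r or t[0]>8.5: break
    a+=.4
```

```text
-18.3 False alpha -18.54 34.21666666666667 [ 3.3  -0.61]
-17.9 False alpha -18.39 34.51666666666667 [ 4.88 -0.16]
-17.5 False alpha -18.29 34.81666666666667 [ 5.51 -0.59]
-17.1 False alpha -18.18 35.11666666666667 [ 6.75 -0.52]
-16.7 False alpha -18.09 35.416666666666664 [ 7.79 -0.13]
-16.3 False alpha -17.96 35.71666666666667 [8.71 0.4 ]
```

Run:
```python
from h import *
D=np.pi/180; b=np.load("bias.npy")
def alpha():
    s=js(); p=s[1:3]-H; return np.degrees(np.arctan2(p[1],p[0])-np.arctan2(-17.5,51))
a=-15.9
for i in range(6):
    r=mf(a*D,17.5,26,.01,guard=5); f=force(8); t=tang(f,b,a*D); print(round(a,2),r,"alpha",round(alpha(),2),f[0],np.round(t,2))
    if r or t[0]>11: break
    a+=.4
shot("wrist","w7")
cv2.imwrite("pics/w7x.png",cv2.resize(Cam("w7").img,None,fx=1.42,fy=1.42)[:,:,::-1])
```

```text
-15.9 False alpha -17.81 36.058749999999996 [9.45 0.68]
-15.5 False alpha -17.72 36.44125 [10.24  0.73]
-15.1 False alpha -17.57 36.824999999999996 [11.68  1.11]
```

View pics/w7x.png

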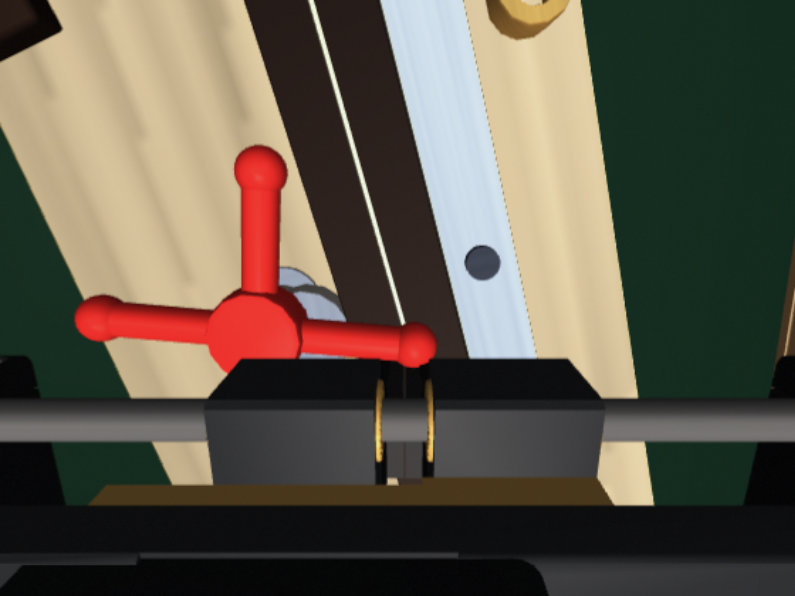

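Run:
```python
from h import *
D=np.pi/180
mf(-17*D,26,26,.03); mf(-17*D,28,62,.2); print(js())
mv(40,10,175,.25)
manip.pause(.2); shot("wrist","w8"); shot("top","t8"); print(js())
c=Cam("w8"); cv2.imwrite("pics/w8x.png",cv2.resize(c.img,None,fx=1.42,fy=1.42)[:,:,::-1])
a=cv2.resize(c.img[150:215,370:450],None,fx=8,fy=8,interpolation=2); b=cv2.resize(c.img[150:215,150:230],None,fx=8,fy=8,interpolation=2)
cv2.imwrite("pics/w8c.png",cv2.resize(np.vstack([a,b]),None,fx=.57,fy=.57)[:,:,::-1])
```

```text
[ 37.76  14.2  -43.75  63.73   0.25  -0.45  -0.17]
[ 40.08  39.96   9.95 174.95   0.72   0.29  -0.34]
```

View pics/w8x.png

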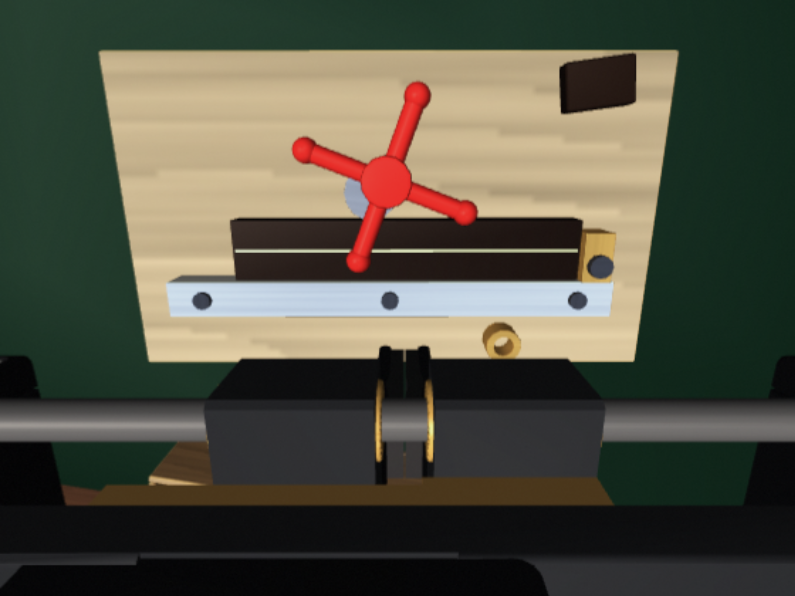

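View pics/w8c.png

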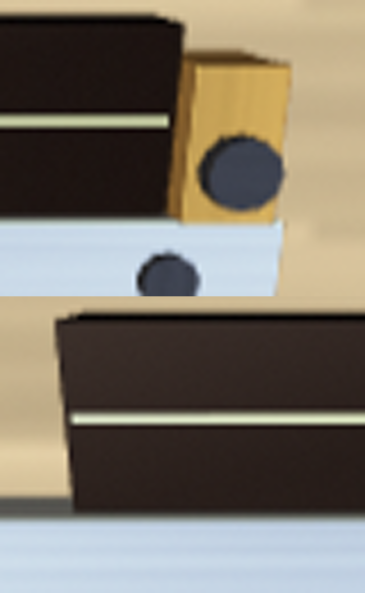

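Run:
```python
from h import *
c=Cam("w8")
J=lambda w:np.c_[(w[:,:2]-O)@EX,(w[:,:2]-O)@EY]*1000
b=J(c.w(np.array([[358,260],[465,212],[417,96],[304,150]])/1.42,.055)); m=b.mean(0); print(m,[np.degrees(np.arctan2(*(q-m)[::-1])) for q in b])
# blank top corners: crop px*(1/4.56)+origin
k=lambda x,y,ox,oy:[ox+x/4.56-.5,oy+y/4.56-.5]
print("blank -x corners",J(c.w([k(57,320-296,150,150),k(184,25,370,150)],.036)),"pale line ends",J(c.w([k(72,418-296,150,150),k(168,121,370,150)],.036)))
print("stop face",J(c.w([k(196,66,370,150),k(181,222,370,150)],.044)),"blank end",J(c.w([k(184,25,370,150),k(166,214,370,150)],.036)))
```

```text
[-27.37215791  -1.41104338] [np.float64(-20.807641225024742), np.float64(69.47345690377739), np.float64(158.99592520071974), np.float64(-110.63031460730068)]
blank -x corners [[  -1.8691648  -108.08295523]
 [  -1.52894895  130.41191981]] pale line ends [[  18.99311315 -106.9883823 ]
 [  18.90544896  129.0884315 ]]
stop face [[  6.04263966 130.74354552]
 [ 39.27329477 131.04894481]] blank end [[ -1.52894895 130.41191981]
 [ 39.40077034 130.70806718]]
```

```bash
python3 -c "
from h import *
print(manip.close_job(), js())"
```

```text
the job is handed in; nothing more can be done
the job is handed in; nothing more can be done
```

I pushed the blank home against the brass end stop and flush along the fence, then turned the red wheel counter-clockwise on two spokes until the cam tightened. I let go, moved the arm clear and handed the job in at about 40 s.

- **Blank position:** In the last wrist picture, after letting go, both long-edge corners lie at jig x ≈ -1.5 to -1.9 mm, where -2 is flush. The blank's end is at y ≈ 130.4 to 130.7 mm and the stop face at 130.7 to 131.0 mm. That agrees within the 2 mm camera calibration.
- **Clamping force:** The cam met the blank at a wheel angle of about 2.8 rad. I then raised the push in small steps to 11.7 N held at the ball end, about 12 N at 50 mm, inside the 9 to 15 N range. I did not tug the blank afterwards to test the hold.
- **One disagreement:** The finger position put the pushed spoke at about -17.6°, but the last picture shows about -20.8°. A picture taken just before letting go already shows the spoke lagging the finger by about as much. I take it to be finger-contact geometry and not the wheel springing back.
- **Other things on the bench:** The offcut and bush are where they were in the last wrist picture. I never went near the other things, but did not re-check them.

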